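# Turn round the medicine row

### The job

Move the four medicine containers from the saucers of the saucer tray into the divided tray, one to a compartment and in reverse order, so that a person sitting opposite reads the row as you see it now: the one at the left end goes into the right-end compartment, the next into the second from the right, and so on. Leave each standing upright on the floor near the middle of its compartment, let go and at rest, and do not let any of them tip over on the way.

Things in the scene. Friction and masses are not known exactly. Their poses are not given: they have to be found in the camera images.
- tablet_bottle: Loose round amber tablet bottle with a narrower white screw cap: body 44 mm across and straight up to 56 mm, cap 36 mm across, 84 mm tall in all, about 90 g. Origin: centre of its underside, z up. Stands upright on its saucer.
- ointment_jar: Loose low round jar, white with an aluminium lid, 50 mm across all the way up, 46 mm tall, about 80 g. Origin: centre of its underside, z up.
- pill_box: Loose upright orange pill box with a shut flip lid (does not open): 36 mm along its own x, 48 mm along its own y, 60 mm tall, about 70 g, flat sides. A small thumb tab is on the +y face near the top. Origin: centre of its underside, z up.
- nasal_spray: Loose slim white nasal-spray bottle with a pointed nozzle: body 38 mm across and straight up to 56 mm, then tapering, 86 mm tall in all, about 60 g. Origin: centre of its underside, z up.
- tablet_bottle_saucer: Grey plastic saucer, a disc 64 mm across and 4 mm thick, fixed on the floor of the saucer tray; the tablet bottle stands centred on it at the start, so it stays to mark that thing's starting place. Origin: centre of its underside.
- ointment_jar_saucer: Grey plastic saucer, a disc 64 mm across and 4 mm thick, fixed on the floor of the saucer tray; the ointment jar stands centred on it at the start, so it stays to mark that thing's starting place. Origin: centre of its underside.
- pill_box_saucer: Grey plastic saucer, a disc 64 mm across and 4 mm thick, fixed on the floor of the saucer tray; the pill box stands centred on it at the start, so it stays to mark that thing's starting place. Origin: centre of its underside.
- nasal_spray_saucer: Grey plastic saucer, a disc 64 mm across and 4 mm thick, fixed on the floor of the saucer tray; the nasal spray stands centred on it at the start, so it stays to mark that thing's starting place. Origin: centre of its underside.
- saucer_tray: Fixed white tray, 80 (x) by 318 mm (y), rim 14 mm high, 4 saucers in a row along its y: centres y = +117, +39, -39, -117 mm, x = 0, tops 12 mm above the table. Which thing stands where varies. Origin: centre of underside, on the table; y to the robot's left, x away from it, within 0.15 rad. Before or behind the divided tray. Posts 26 mm high, 12 thick past its ends (y +-166, x +-30 mm).
- divided_tray: Fixed white tray, 80 (x) by 318 mm (y), empty, 4 open compartments in a row along its y, 68 (x) by 72 mm (y) inside: centres y = +117, +39, -39, -117 mm, x = 0. Floor 8 mm, walls (6 mm thick) 18 mm above the table. Origin: centre of underside, on the table; y to the robot's left, x away from it, within 0.15 rad. Posts 26 mm high, 12 thick past its ends (y +-166, x +-30 mm).
Not all that is in view belongs to the job. Leave any yellow look-alike of the tablet_bottle alone. What is shaped like the pill_box but purple or yellow is not meant.

How it is judged:
By the outcome, as a careful person would: the job done as asked, in the order asked, and still so for the second after the job is handed in, with the robot touching nothing.
It also fails if it takes over 104 s, if anything falls off the work surface, if the arm or the gripper's body presses on something with over 40 N, if the wrist force passes 120 N, or if a joint passes its speed limit or range.

### The arm

A 6-joint arm with a two-finger parallel gripper is mounted at the origin on the work surface. World frame = base frame: x ahead of the robot, y to its left, z up, the work surface at z = 0. Lengths are in m, angles in degrees, forces in N, time in s.
With the tool pointing down it reaches from about 0.4 to 0.825 m from the base axis. Payload 7 kg.
Tool frame: the origin (TCP) lies midway between the tips of the shut fingers; the grasp point (between the pads) lies r.grip_depth behind it (r.grip_depth is the distance from the TCP to the grasp point, in m); z points along the fingers, y is the line along which they close (so a half turn about z gives the same grasp; the last joint's range is limited). The gripper opens to 88 mm and grips with 3 to 60 N. Pads are 19 mm wide; open, the fingers measure 130 mm over their backs; the gripper's body (78 mm by 193 mm) begins 47 mm behind the grasp point.
Start: joints at [-47.149, 20.546, 0.682, 0, -70.136, -16.507], TCP at [0.3, -0.605, 0.227] pointing down, gripper open.
Joint ranges: [-176.03, 176.03], [-82.01, 121.73], [-58.28, 71.71], [-173.87, 95.51], [-174.79, -0.11], [-173.66, 173.66]. Speed limits (degrees/s): [136.94, 136.94, 172.46, 180, 180, 180].

### API

Orientations are given as [roll, pitch, yaw] about the fixed x, y, z axes, in that order (R = Rz(yaw) Ry(pitch) Rx(roll)).
In Python, from plant import r gives the robot as it stands.
- The arm moves only by the tool tcp_steps, called after ">>>" by a JSON object that holds its "api" and its "payload", one argument or row to a line. Schema: {"type":"object","properties":{"increments":{"type":"array","items":{"type":"array","items":{"type":"array","items":{"type":"number"},"minItems":6,"maxItems":6},"minItems":1,"maxItems":12},"minItems":1,"maxItems":1},"jaw":{"type":"number"},"grip_n":{"type":"number"},"only":{"type":"string"},"quiet":{"type":"boolean"},"lines":{"type":"string"}},"required":["increments"],"additionalProperties":false}. increments is a list that holds a single list of rows (three levels of brackets), with 1 to 12 rows, each of 6 numbers: dx, dy, dz in shares of 1 m (1.0 is 1 m), then a rotation vector rx, ry, rz in a scale on which 1.0 is 120 degrees; each row is the pose to reach, as a shift and turn from the pose commanded when the call began, along the tool's axes at that moment; what a row does not reach only later rows make up. A row lasts 1/12 s, in which the tool goes at most 0.0417 m and 7.16 degrees, less where a joint would pass 70% of its speed; a pose out of reach is approached as far as the arm can. jaw is the finger opening in m, set as the call begins (left out keeps the last). The fingers move at their own pace and stop on an object; grip_n is the grip in N (left out, the last holds). Time passes only in rows, so rows that do not move let the fingers close. The tool returns the time, the measured TCP pose, the force, the opening and the grip force at its end. only (a regular expression) keeps the lines of the reply that match it, lines (a string "A,B") keeps lines A to B, and quiet returns only ok. A shift or turn number past 1, either way, is cut back to 1. Input that does not fit is refused with a message, and nothing moves.
- r.get_state(): the state, without advancing time (a new reading comes with each control period).
- r.capture(name): name is "scene" or "top" or "wrist"; returns a dict with "frame" (400x640x3 uint8, red, green, blue), "z_map" (400x640 float32, m along the optical axis (not along the pixel's ray), 0 where there is no reading), "fx", "fy", "cx", "cy" (pixels), "D" ([k1, k2, p1, p2, k3] as OpenCV has them; the pictures are not rectified), "cam_to_world" (4x4, takes a point from camera to world coordinates). Camera axes: x right, y down, z forward; pixel columns grow to the right and rows downward; lengths in m; the calibration is good to about 2 mm. A picture is of the moment at which its call begins.
- r.close_job(): hands the job in; it is judged then, once.
The state is a dict: "time_s": time; "joints": joint angles; "qd": joint speeds; "joint_torque": joint torques, N m; "tcp_pos": TCP position; "eef_rot": TCP orientation; "contact_force": force on the tool from outside, world axes, zero at the start; "moment": the same for the moment, N m; "gripper_width": finger opening in m; "gripper_force": force on a finger pad.
Only numpy, scipy, OpenCV 4.12 (cv2) and the standard library are available. Lean on these libraries where they do the work, as an engineer would, in place of code of your own. Each camera call takes 0.05 s, during which the arm holds its last target. There are 200 camera calls.

## Working session

There is one attempt and no reset: what is moved stays moved. The work goes in short steps, Python scripts to look and compute and a tool call to move; the robot and the scene stay as the last step left them, time stands still between calls to the robot, and variables do not carry over. Pictures are saved under pics/ and viewed, at most 14 in all, crops included, and the job is handed in when it is done.

```bash
ls; mkdir -p pics; cat > h.py <<'E'
import numpy as np, cv2
from plant import r
def cap(n):
    c=r.capture(n); return c
def save(c,f,box=None,s=1):
    im=c["frame"][:,:,::-1]
    if box: x0,y0,x1,y1=box; im=im[y0:y1,x0:x1]
    cv2.imwrite("pics/"+f,cv2.resize(im,None,fx=s,fy=s))
def ray(c,uv):
    K=np.array([[c["fx"],0,c["cx"]],[0,c["fy"],c["cy"]],[0,0,1.]])
    p=cv2.undistortPoints(np.array(uv,float).reshape(-1,1,2),K,np.array(c["D"],float)).reshape(-1,2)
    T=np.array(c["cam_to_world"]); d=np.c_[p,np.ones(len(p))]
    return T[:3,3],d@T[:3,:3].T,d
def plane(c,uv,z):
    o,d,_=ray(c,uv); return o+d*((z-o[2])/d[:,2])[:,None]
def depth(c,uv):
    o,d,_=ray(c,uv); uv=np.array(uv).reshape(-1,2).astype(int)
    return o+d*c["z_map"][uv[:,1],uv[:,0]][:,None]
E
python3 - <<'E'
from h import *
print(r.grip_depth, {k:np.round(v,3) for k,v in r.get_state().items()})
for n in("top","scene"):
    c=cap(n); save(c,n+"0.png"); print(n,np.round(c["cam_to_world"],3).tolist(),c["fx"])
E
```

```text
pics
0.0188 {'time_s': np.float64(0.0), 'joints': array([-4.7149e+01,  2.0593e+01,  6.3500e-01, -2.0000e-02, -7.0136e+01,
       -1.6508e+01]), 'qd': array([ 0.064, -0.03 , -0.018, -0.129, -0.036, -0.008]), 'joint_torque': array([-2.0000e-03, -5.8272e+01,  2.9306e+01,  6.9970e+00,  7.0000e-03,
       -0.0000e+00]), 'tcp_pos': array([ 0.299, -0.604,  0.226]), 'eef_rot': array([ 1.79905e+02, -8.00000e-03, -1.53664e+02]), 'contact_force': array([-0.57 ,  0.912, -0.092]), 'moment': array([-0.034, -0.017,  0.001]), 'gripper_force': np.float64(0.0), 'gripper_width': np.float64(0.088)}
top [[0.025, -0.997, 0.078, 0.4], [-0.999, -0.026, -0.022, -0.061], [0.024, -0.077, -0.997, 0.732], [0.0, 0.0, 0.0, 1.0]] 370.06179631468
scene [[0.119, 0.667, -0.735, 1.062], [0.993, -0.063, 0.103, -0.14], [0.022, -0.742, -0.67, 0.584], [0.0, 0.0, 0.0, 1.0]] 387.1372160224605
```

View pics/top0.png

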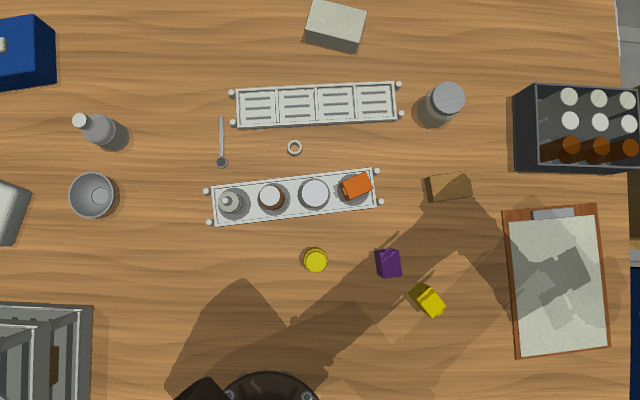

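View pics/scene0.png

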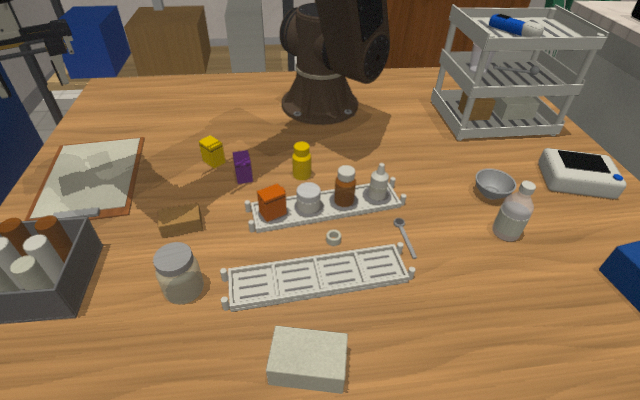

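The top view shows the saucer tray in front, holding from left to right: spray (230,202), tablet bottle (271,197), jar (315,195) and pill box (357,186). The divided tray is behind it, at about (316,104). Possible mix-ups:
- Yellow bottle at (316,260)
- Purple box at (388,263)
- Yellow box at (430,300)
- Grey bottle at (100,130)
- Glass jar at (440,105)

I choose the four containers on the saucers.

```bash
python3 - <<'E'
from h import *
c=cap("top"); save(c,"crop1.png",(195,75,415,235),3.6)
f=c["frame"]; hsv=cv2.cvtColor(f,cv2.COLOR_RGB2HSV)
vv,uu=np.mgrid[0:400,0:640]; P=depth(c,np.c_[uu.ravel(),vv.ravel()]).reshape(400,640,3)
white=((hsv[...,1]<45)&(hsv[...,2]>120)).astype(np.uint8)
for name,(x0,y0,x1,y1) in dict(div=(225,75,408,135),sau=(200,160,388,235)).items():
    m=np.zeros_like(white); m[y0:y1,x0:x1]=white[y0:y1,x0:x1]
    n,l,s,ce=cv2.connectedComponentsWithStats(m)
    print(name,[(s[i].tolist(),ce[i].round(1).tolist()) for i in range(1,n) if s[i,4]>8])
    Q=P[m>0]; Q=Q[(Q[:,2]<.035)]
    print(np.percentile(Q[:,2],[5,50,95]), cv2.minAreaRect(Q[:,:2].astype(np.float32)*1000))
for n,uv in dict(spray=(230,200),bottle=(271,195),jar=(315,193),box=(357,186)).items():
    print(n,P[uv[1],uv[0]].round(3))
org=((hsv[...,0]<14)&(hsv[...,1]>180)&(hsv[...,2]>90)).astype(np.uint8); org[:,:335]=0;org[:,385:]=0;org[:160]=0;org[210:]=0
Q=P[org>0]; T=Q[Q[:,2]>.065]; print(len(Q),len(T),cv2.minAreaRect(T[:,:2].astype(np.float32)*1000),np.percentile(Q[:,2],[5,50,95]))
E
```

```text
div [([235, 81, 163, 47, 5613], [314.8, 104.0]), ([396, 81, 6, 6, 25], [398.2, 83.5]), ([229, 90, 6, 5, 25], [231.0, 92.1]), ([398, 110, 6, 6, 28], [400.8, 112.5]), ([230, 119, 6, 6, 27], [232.1, 121.5])]
[0.00603716 0.00859432 0.01925615] ((644.5841064453125, -80.38609313964844), (87.95914459228516, 350.73822021484375), 5.145980358123779)
sau [([219, 160, 8, 8, 13], [223.7, 164.2]), ([211, 167, 166, 60, 4603], [287.8, 197.1]), ([374, 168, 6, 6, 28], [376.5, 170.2]), ([203, 188, 6, 6, 31], [205.5, 190.6]), ([378, 199, 6, 5, 26], [380.7, 200.9]), ([206, 219, 6, 6, 30], [208.6, 221.6])]
[0.00608611 0.00919448 0.01581009] ((478.8270568847656, -36.489654541015625), (127.62879180908203, 341.33795166015625), 8.344791412353516)
spray [0.44  0.069 0.085]
bottle [ 0.45  -0.004  0.095]
jar [ 0.459 -0.08   0.057]
box [ 0.472 -0.155  0.071]
507 507 ((472.9725646972656, -153.76002502441406), (34.77055358886719, 51.46406936645508), 26.310546875) [0.06931806 0.07169735 0.07340898]
```

View pics/crop1.png

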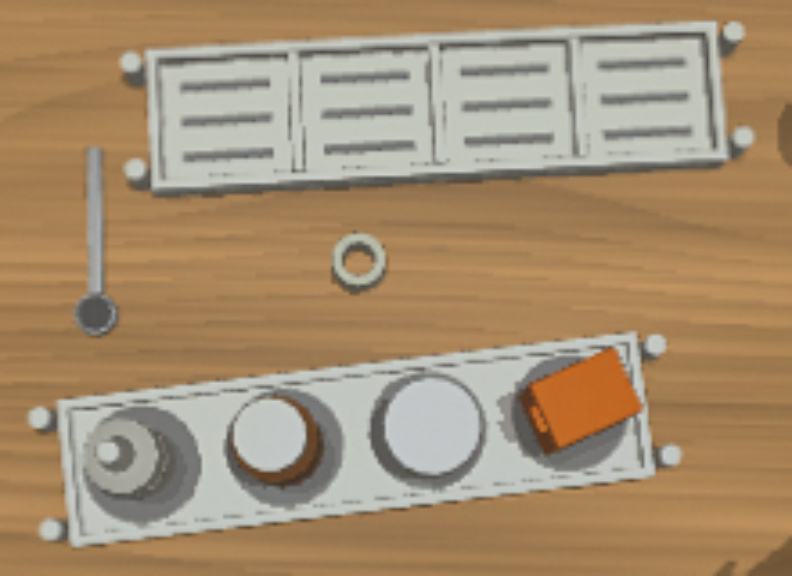

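The crop confirms the choice: spray, white-capped amber bottle, aluminium-lidded jar and orange box with its tab on the left. The posts are clear, so I'll use them for the tray poses and check the contents against them.

```bash
cat >> h.py <<'E'
def go(x,y,z,yaw):   # shift/turn in tool axes from measured pose to TCP target
    s=r.get_state(); from scipy.spatial.transform import Rotation as R
    R0=R.from_euler('xyz',s["eef_rot"],degrees=True); R1=R.from_euler('xyz',[180,0,yaw],degrees=True)
    print("t",round(float(s["time_s"]),2),"d",np.round(R0.inv().apply(np.array([x,y,z])-s["tcp_pos"]),4),"rv",np.round((R0.inv()*R1).as_rotvec(degrees=True),2))
E
python3 - <<'E'
from h import *
c=cap("top")
loc=np.array([[30,-166],[30,166],[-30,-166],[-30,166]])/1000
D={}
for n,px in dict(div=[(398.2,83.5),(231,92.1),(400.8,112.5),(232.1,121.5)],sau=[(376.5,170.2),(205.5,190.6),(380.7,200.9),(208.6,221.6)]).items():
    W=plane(c,px,.026)[:,:2]; a=loc-loc.mean(0); b=W-W.mean(0)
    th=np.arctan2((a[:,0]*b[:,1]-a[:,1]*b[:,0]).sum(),(a*b).sum()); R=np.array([[np.cos(th),-np.sin(th)],[np.sin(th),np.cos(th)]])
    print(n,W.mean(0).round(4),"yaw",np.degrees(th).round(2),"resid mm",((b-a@R.T)*1000).round(1).tolist())
    print([ (W.mean(0)+R@[0,y]).round(4).tolist() for y in(.117,.039,-.039,-.117)])
# tops by depth
vv,uu=np.mgrid[0:400,0:640]; P=depth(c,np.c_[uu.ravel(),vv.ravel()]).reshape(-1,3)
for n,b,z in(("spray",(.44,.072),(.06,.11)),("bottle",(.45,-.004),(.088,.11)),("jar",(.459,-.08),(.05,.07)),("box",(.472,-.154),(.065,.08)),("glassjar",(.66,-.31),(.05,.2)),("yellow",(.36,-.08),(.05,.12))):
    Q=P[(np.hypot(P[:,0]-b[0],P[:,1]-b[1])<.045)&(P[:,2]>z[0])&(P[:,2]<z[1])]
    if len(Q)>4: print(n,len(Q),cv2.minAreaRect(Q[:,:2].astype(np.float32)*1000),np.percentile(Q[:,2],[50,98]).round(3))
E
```

```text
div [ 0.6406 -0.0792] yaw 4.98 resid mm [[-0.3, 0.4], [-0.4, -0.6], [0.3, 0.5], [0.4, -0.3]]
[[0.6305, 0.0374], [0.6372, -0.0403], [0.644, -0.118], [0.6508, -0.1957]]
sau [ 0.4552 -0.0399] yaw 8.38 resid mm [[-0.1, 0.5], [-0.1, -0.5], [-0.1, 0.4], [0.3, -0.4]]
[[0.4382, 0.0759], [0.4496, -0.0013], [0.4609, -0.0784], [0.4723, -0.1556]]
spray 357 ((439.4398498535156, 75.44263458251953), (36.178409576416016, 36.435333251953125), 1.9523141384124756) [0.072 0.098]
bottle 332 ((449.1554260253906, -0.9250068664550781), (34.219444274902344, 34.095523834228516), 47.16523742675781) [0.096 0.098]
jar 572 ((458.9371643066406, -80.43888854980469), (48.0683479309082, 47.800052642822266), 1.5665409564971924) [0.058 0.06 ]
box 547 ((473.15582275390625, -154.14675903320312), (35.96745681762695, 52.66413879394531), 26.180585861206055) [0.072 0.074]
glassjar 912 ((640.5365600585938, -316.3681335449219), (65.06591796875, 52.6727180480957), 80.93268585205078) [0.09  0.092]
yellow 458 ((337.2094421386719, -84.2220458984375), (43.25288009643555, 41.652889251708984), 1.4952400922775269) [0.083 0.086]
```

Poses agree to 1–3 mm, and the heights (98, 96–98, 58 and 72 mm) match the descriptions. I'll take the pill box first.

```bash
python3 -c "
from h import *
go(.473,-.154,.14,-63.8)"
```

```text
t 0.2 d [-0.3556  0.3267  0.0863] rv [ 5.000e-02  4.000e-02 -8.986e+01]
```

Careful with the scale: turns go in shares of 120 degrees. That gives: -82 degrees / 120 = -0.6833.

>>> {"api": "tcp_steps", "payload": {
  "increments": [
    [[-0.02,0.02,0.005,0,0,-0.0417],[-0.05,0.046,0.012,0,0,-0.1],[-0.08,0.074,0.02,0,0,-0.1583],[-0.11,0.101,0.027,0,0,-0.2167],[-0.14,0.129,0.034,0,0,-0.275],[-0.17,0.156,0.041,0,0,-0.3333],[-0.2,0.184,0.049,0,0,-0.3917],[-0.23,0.211,0.056,0,0,-0.45],[-0.26,0.239,0.063,0,0,-0.5083],[-0.29,0.266,0.07,0,0,-0.5667],[-0.318,0.292,0.077,0,0,-0.625],[-0.34,0.312,0.082,0,0,-0.6833]]
  ],
  "jaw": 0.066
}}

```text
time_s: 1.2
tcp_pos: [0.4661, -0.1719, 0.1442]
eef_rot: [-180.0, 0.0, -71.3]
contact_force: [-0.1, 0.6, -0.3]
gripper_width: 0.0662
gripper_force: 0.0
```

```bash
python3 -c "
from h import *
go(.473,-.154,.14,-63.8)"
```

```text
t 1.2 d [-0.0148 -0.0122  0.0043] rv [-0.02  0.01 -7.46]
```

To row units: -7.46 degrees / 120 = -0.0622.

>>> {"api": "tcp_steps", "payload": {
  "increments": [
    [[-0.01,-0.009,0.003,0,0,-0.0417],[-0.0148,-0.0122,0.0043,0,0,-0.0622],[-0.0148,-0.0122,0.02,0,0,-0.0622],[-0.0148,-0.0122,0.045,0,0,-0.0622],[-0.0148,-0.0122,0.075,0,0,-0.0622],[-0.0148,-0.0122,0.1,0,0,-0.0622],[-0.0148,-0.0122,0.113,0,0,-0.0622],[-0.0148,-0.0122,0.113,0,0,-0.0622]]
  ]
}}

```text
time_s: 1.87
tcp_pos: [0.4704, -0.1565, 0.0287]
eef_rot: [179.7, 0.1, -64.2]
contact_force: [0.3, 0.0, 0.3]
gripper_width: 0.0662
gripper_force: 0.0
```

```bash
python3 - <<'E'
from h import *
go(.473,-.154,.031,-63.8)
c=cap("wrist"); save(c,"w1.png")
E
```

```text
t 1.87 d [-0.0011 -0.0034 -0.0023] rv [ 0.29  0.14 -0.42]
```

View pics/w1.png

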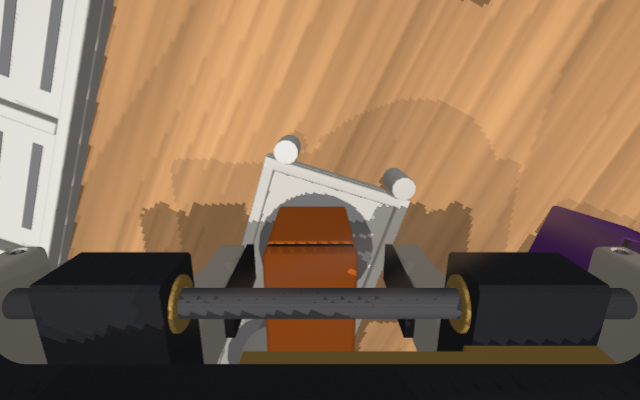

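The wrist view shows the box (columns 264–355) between the fingers, about 9 px left of centre. That matches the computed 3 mm shift, so I'll correct and close.

>>> {"api": "tcp_steps", "payload": {
  "increments": [
    [[-0.0011,-0.0034,-0.0023,0,0,0],[-0.0011,-0.0034,-0.0023,0,0,0]]
  ]
}}

```text
time_s: 2.08
tcp_pos: [0.477, -0.1538, 0.0355]
eef_rot: [-179.9, -0.1, -64.2]
contact_force: [0.8, -1.0, 0.2]
gripper_width: 0.0661
gripper_force: 0.0
```

>>> {"api": "tcp_steps", "payload": {
  "increments": [
    [[0,0,0,0,0,0],[0,0,0,0,0,0],[0,0,0,0,0,0],[0,0,0,0,0,0],[0,0,0,0,0,0],[0,0,0,0,0,0]]
  ],
  "jaw": 0.02,
  "grip_n": 20
}}

```text
time_s: 2.58
tcp_pos: [0.4751, -0.1541, 0.034]
eef_rot: [180.0, 0.0, -64.2]
contact_force: [-1.1, 0.2, 3.2]
gripper_width: 0.036
gripper_force: 20.0
```

```bash
python3 -c "
from h import *
go(.6305,.0374,.14,-85)"
```

```text
t 2.58 d [-0.1048 -0.2233 -0.106 ] rv [1.00e-02 0.00e+00 2.08e+01]
```

To row units: 20.8 degrees / 120 = 0.1733.

>>> {"api": "tcp_steps", "payload": {
  "increments": [
    [[0,0,-0.01,0,0,0],[0,0,-0.035,0,0,0],[0,0,-0.065,0,0,0],[0,0,-0.09,0,0,0.0167],[-0.006,-0.012,-0.104,0,0,0.0333],[-0.018,-0.038,-0.106,0,0,0.0583],[-0.033,-0.07,-0.106,0,0,0.0833],[-0.048,-0.103,-0.106,0,0,0.1083],[-0.063,-0.135,-0.106,0,0,0.1333],[-0.078,-0.167,-0.106,0,0,0.15],[-0.091,-0.194,-0.106,0,0,0.1667],[-0.1,-0.213,-0.106,0,0,0.1733]]
  ]
}}

```text
time_s: 3.58
tcp_pos: [0.6249, 0.031, 0.1393]
eef_rot: [180.0, 0.0, -85.0]
contact_force: [0.1, -0.0, -0.7]
gripper_width: 0.036
gripper_force: 20.0
```

>>> {"api": "tcp_steps", "payload": {
  "increments": [
    [[-0.004,-0.009,0,0,0,0],[-0.0048,-0.0103,0,0,0,0],[-0.0048,-0.0103,0,0,0,0],[-0.0048,-0.0103,0,0,0,0]]
  ]
}}

```text
time_s: 3.92
tcp_pos: [0.6325, 0.0336, 0.1395]
eef_rot: [179.9, -0.0, -85.0]
contact_force: [-0.8, 0.6, -1.2]
gripper_width: 0.0361
gripper_force: 20.0
```

```bash
python3 -c "
from h import *
go(.6305,.0374,.031,-85)"
```

```text
t 3.92 d [-0.004   0.0016  0.1085] rv [ 0.06 -0.   -0.02]
```

>>> {"api": "tcp_steps", "payload": {
  "increments": [
    [[-0.004,0.001,0.01,0,0,0],[-0.004,0.001,0.035,0,0,0],[-0.004,0.001,0.06,0,0,0],[-0.004,0.001,0.08,0,0,0],[-0.004,0.001,0.093,0,0,0],[-0.004,0.001,0.1,0,0,0],[-0.004,0.001,0.104,0,0,0],[-0.004,0.001,0.107,0,0,0],[-0.004,0.001,0.108,0,0,0],[-0.004,0.001,0.108,0,0,0],[-0.004,0.001,0.108,0,0,0]]
  ]
}}

```text
time_s: 4.83
tcp_pos: [0.6325, 0.0384, 0.0327]
eef_rot: [-179.9, 0.0, -85.0]
contact_force: [-0.2, 0.2, -0.4]
gripper_width: 0.0359
gripper_force: 20.0
```

```bash
python3 -c "
from h import *
go(.6305,.0374,.0305,-85)
c=cap('wrist'); save(c,'w2.png')"
```

```text
t 4.83 d [0.0008 0.002  0.0022] rv [-0.08  0.02  0.01]
```

View pics/w2.png

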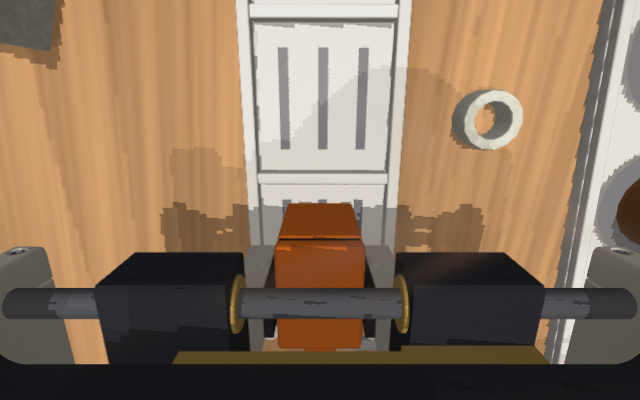

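The box hangs centred over the left-end compartment (box mid 320 px, walls 250 and 395 px). I'll lower it 2 mm and release.

>>> {"api": "tcp_steps", "payload": {
  "increments": [
    [[0,0.001,0.001,0,0,0],[0,0.002,0.002,0,0,0],[0,0.002,0.0025,0,0,0],[0,0.002,0.0025,0,0,0]]
  ]
}}

```text
time_s: 5.22
tcp_pos: [0.6301, 0.0382, 0.0301]
eef_rot: [-180.0, 0.0, -85.0]
contact_force: [-2.2, 0.4, 5.4]
gripper_width: 0.0359
gripper_force: 20.0
```

>>> {"api": "tcp_steps", "payload": {
  "increments": [
    [[0,0,0,0,0,0],[0,0,0,0,0,0],[0,0,0,0,0,0],[0,0,0,0,0,0],[0,0,0,0,0,0]]
  ],
  "jaw": 0.08
}}

```text
time_s: 5.63
tcp_pos: [0.63, 0.0381, 0.0292]
eef_rot: [180.0, -0.0, -85.0]
contact_force: [-0.3, -0.2, -0.1]
gripper_width: 0.0636
gripper_force: 0.0
```

>>> {"api": "tcp_steps", "payload": {
  "increments": [
    [[0,0,-0.01,0,0,0],[0,0,-0.03,0,0,0],[0,0,-0.06,0,0,0],[0,0,-0.09,0,0,0],[0,0,-0.11,0,0,0],[0,0,-0.115,0,0,0],[0,0,-0.115,0,0,0],[0,0,-0.115,0,0,0]]
  ]
}}

```text
time_s: 6.3
tcp_pos: [0.6297, 0.0381, 0.1445]
eef_rot: [-180.0, 0.0, -85.0]
contact_force: [-0.1, 0.3, -0.8]
gripper_width: 0.08
gripper_force: 0.0
```

```bash
python3 -c "
from h import *
go(.460,-.079,.145,-81.6)"
```

```text
t 6.3 d [ 0.1019  0.1793 -0.0006] rv [-0.02  0.03 -3.41]
```

To row units: -3.4 degrees / 120 = -0.0283.

>>> {"api": "tcp_steps", "payload": {
  "increments": [
    [[0.008,0.014,0,0,0,-0.0083],[0.022,0.04,0,0,0,-0.0167],[0.04,0.07,0,0,0,-0.025],[0.058,0.102,0,0,0,-0.0283],[0.076,0.134,0,0,0,-0.0283],[0.091,0.16,0,0,0,-0.0283],[0.099,0.174,0,0,0,-0.0283],[0.1019,0.1793,0,0,0,-0.0283],[0.1019,0.1793,0,0,0,-0.0283],[0.1019,0.1793,0,0,0,-0.0283],[0.1019,0.1793,0,0,0,-0.0283]]
  ]
}}

```text
time_s: 7.22
tcp_pos: [0.4614, -0.0785, 0.1442]
eef_rot: [180.0, -0.0, -81.6]
contact_force: [1.0, -0.2, 0.6]
gripper_width: 0.0799
gripper_force: 0.0
```

```bash
python3 - <<'E'
from h import *
go(.460,-.079,.0265,-81.6)
c=cap("top"); save(c,"top2.png",(195,75,415,235),3.6)
E
```

```text
t 7.22 d [0.0002 0.0014 0.1177] rv [ 0.   -0.01  0.03]
```

View pics/top2.png

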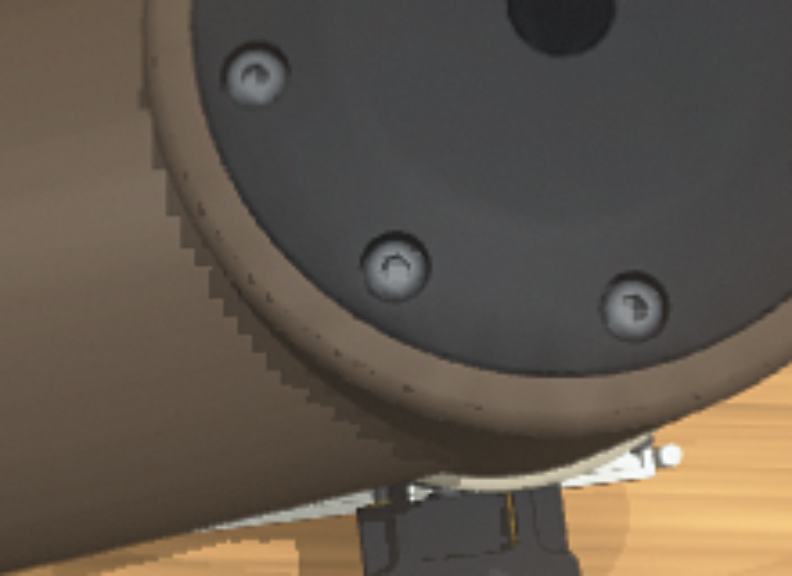

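The arm hides the trays in the top view, so I'll rely on the measured jar position and descend.

>>> {"api": "tcp_steps", "payload": {
  "increments": [
    [[0,0.001,0.01,0,0,0],[0,0.001,0.035,0,0,0],[0,0.001,0.06,0,0,0],[0,0.001,0.085,0,0,0],[0,0.001,0.105,0,0,0],[0,0.001,0.114,0,0,0],[0,0.001,0.117,0,0,0],[0,0.001,0.117,0,0,0],[0,0.001,0.117,0,0,0]]
  ]
}}

```text
time_s: 8.02
tcp_pos: [0.4602, -0.0789, 0.028]
eef_rot: [-180.0, -0.0, -81.6]
contact_force: [-0.2, 0.4, -0.7]
gripper_width: 0.0802
gripper_force: 0.0
```

>>> {"api": "tcp_steps", "payload": {
  "increments": [
    [[0,0,0,0,0,0],[0,0,0,0,0,0],[0,0,0,0,0,0],[0,0,0,0,0,0],[0,0,0,0,0,0],[0,0,0,0,0,0]]
  ],
  "jaw": 0.03,
  "grip_n": 20
}}

```text
time_s: 8.52
tcp_pos: [0.4594, -0.0792, 0.0277]
eef_rot: [-180.0, 0.0, -81.6]
contact_force: [-1.4, 0.3, 3.6]
gripper_width: 0.0495
gripper_force: 20.0
```

```bash
python3 -c "
from h import *
go(.6372,-.0403,.14,-85)"
```

```text
t 8.52 d [-0.0125 -0.1816 -0.1122] rv [-0.03  0.    3.41]
```

To row units: 3.4 degrees / 120 = 0.0283.

>>> {"api": "tcp_steps", "payload": {
  "increments": [
    [[0,0,-0.01,0,0,0],[0,0,-0.035,0,0,0],[0,0,-0.065,0,0,0],[0,0,-0.093,0,0,0],[-0.001,-0.01,-0.108,0,0,0],[-0.002,-0.03,-0.112,0,0,0.0083],[-0.004,-0.058,-0.112,0,0,0.0167],[-0.006,-0.086,-0.112,0,0,0.025],[-0.008,-0.115,-0.112,0,0,0.0283],[-0.01,-0.143,-0.112,0,0,0.0283],[-0.012,-0.167,-0.112,0,0,0.0283],[-0.0125,-0.18,-0.112,0,0,0.0283]]
  ]
}}

```text
time_s: 9.52
tcp_pos: [0.6377, -0.04, 0.1386]
eef_rot: [180.0, -0.0, -85.0]
contact_force: [-0.1, -0.6, -1.4]
gripper_width: 0.0497
gripper_force: 20.0
```

>>> {"api": "tcp_steps", "payload": {
  "increments": [
    [[0,-0.0016,0,0,0,0],[0,-0.0016,0,0,0,0],[0,-0.0016,0,0,0,0],[0,-0.0016,0,0,0,0]]
  ]
}}

```text
time_s: 9.85
tcp_pos: [0.6361, -0.0406, 0.1394]
eef_rot: [180.0, 0.0, -85.0]
contact_force: [0.0, -0.1, -1.0]
gripper_width: 0.0495
gripper_force: 20.0
```

```bash
python3 -c "
from h import *
go(.6372,-.0403,.024,-85)"
```

```text
t 9.85 d [-0.0002 -0.0012  0.1153] rv [ 0.03  0.   -0.01]
```

>>> {"api": "tcp_steps", "payload": {
  "increments": [
    [[0,-0.001,0.01,0,0,0],[0,-0.001,0.035,0,0,0],[0,-0.001,0.06,0,0,0],[0,-0.001,0.085,0,0,0],[0,-0.001,0.1,0,0,0],[0,-0.001,0.108,0,0,0],[0,-0.001,0.112,0,0,0],[0,-0.001,0.114,0,0,0],[0,-0.001,0.1152,0,0,0],[0,-0.001,0.1152,0,0,0],[0,-0.001,0.1152,0,0,0]]
  ]
}}

```text
time_s: 10.77
tcp_pos: [0.6387, -0.0402, 0.0252]
eef_rot: [-179.9, 0.0, -85.0]
contact_force: [0.1, -0.2, 0.1]
gripper_width: 0.0494
gripper_force: 20.0
```

```bash
python3 -c "
from h import *
go(.6372,-.0403,.0237,-85)"
```

```text
t 10.77 d [0.     0.0016 0.0015] rv [-0.1   0.01  0.01]
```

>>> {"api": "tcp_steps", "payload": {
  "increments": [
    [[0,0,0,0,0,0]]
  ]
}}

```text
time_s: 10.85
tcp_pos: [0.6386, -0.0402, 0.0251]
eef_rot: [-179.9, 0.0, -85.0]
contact_force: [0.2, -0.2, -1.4]
gripper_width: 0.0496
gripper_force: 20.0
```

>>> {"api": "tcp_steps", "payload": {
  "increments": [
    [[0,0.001,0.001,0,0,0],[0,0.001,0.0015,0,0,0],[0,0.001,0.0015,0,0,0]]
  ]
}}

```text
time_s: 11.1
tcp_pos: [0.6375, -0.0403, 0.0237]
eef_rot: [-179.9, -0.0, -85.0]
contact_force: [-0.8, 1.0, 6.6]
gripper_width: 0.0496
gripper_force: 20.0
```

>>> {"api": "tcp_steps", "payload": {
  "increments": [
    [[0,0,0,0,0,0],[0,0,0,0,0,0],[0,0,0,0,0,0],[0,0,0,0,0,0],[0,0,0,0,0,0]]
  ],
  "jaw": 0.08
}}

```text
time_s: 11.52
tcp_pos: [0.637, -0.0404, 0.0225]
eef_rot: [180.0, -0.0, -85.0]
contact_force: [0.1, -0.0, -0.7]
gripper_width: 0.0768
gripper_force: 0.0
```

>>> {"api": "tcp_steps", "payload": {
  "increments": [
    [[0,0,-0.01,0,0,0],[0,0,-0.03,0,0,0],[0,0,-0.06,0,0,0],[0,0,-0.09,0,0,0],[0,0,-0.12,0,0,0],[0,0,-0.135,0,0,0],[0,0,-0.135,0,0,0],[0,0,-0.135,0,0,0]]
  ]
}}

```text
time_s: 12.18
tcp_pos: [0.6377, -0.0402, 0.1596]
eef_rot: [-179.8, 0.0, -85.0]
contact_force: [-0.2, -0.4, -0.5]
gripper_width: 0.0803
gripper_force: 0.0
```

```bash
python3 -c "
from h import *
go(.4494,-.0011,.16,-81.6)"
```

```text
t 12.18 d [-0.0554  0.1841 -0.0009] rv [-0.17  0.02 -3.4 ]
```

To row units: -3.4 degrees / 120 = -0.0283.

>>> {"api": "tcp_steps", "payload": {
  "increments": [
    [[-0.004,0.014,0,0,0,-0.0083],[-0.012,0.04,0,0,0,-0.0167],[-0.021,0.07,0,0,0,-0.025],[-0.031,0.102,0,0,0,-0.0283],[-0.04,0.134,0,0,0,-0.0283],[-0.048,0.16,0,0,0,-0.0283],[-0.053,0.176,0,0,0,-0.0283],[-0.0554,0.184,0,0,0,-0.0283],[-0.0554,0.184,0,0,0,-0.0283],[-0.0554,0.184,0,0,0,-0.0283],[-0.0554,0.184,0,0,0,-0.0283]]
  ]
}}

```text
time_s: 13.1
tcp_pos: [0.4499, -0.0012, 0.1576]
eef_rot: [180.0, -0.0, -81.6]
contact_force: [0.1, -0.1, -0.9]
gripper_width: 0.0799
gripper_force: 0.0
```

```bash
python3 - <<'E'
from h import *
go(.4494,-.0011,.037,-81.6)
c=cap("wrist"); save(c,"w3.png")
E
```

```text
t 13.1 d [-0.0002  0.0005  0.1206] rv [ 0.   -0.02  0.01]
```

View pics/w3.png

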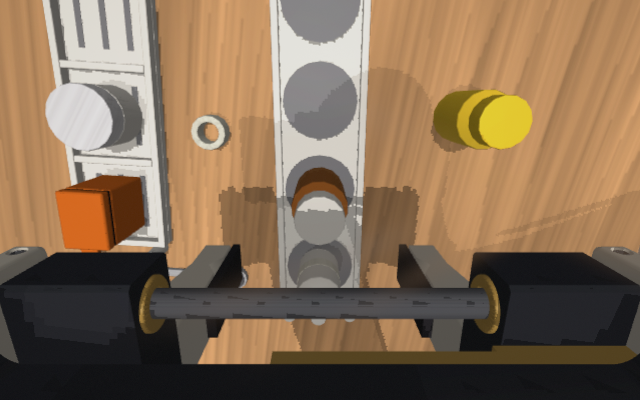

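The wrist view shows the bottle (320,215) centred between the fingers. The jar (85,115) and the box (100,215) stand in their compartments, next to each other at the left end.

>>> {"api": "tcp_steps", "payload": {
  "increments": [
    [[0,0,0.01,0,0,0],[0,0,0.035,0,0,0],[0,0,0.06,0,0,0],[0,0,0.085,0,0,0],[0,0,0.105,0,0,0],[0,0,0.116,0,0,0],[0,0,0.1206,0,0,0],[0,0,0.1206,0,0,0],[0,0,0.1206,0,0,0],[0,0,0.1206,0,0,0]]
  ]
}}

```text
time_s: 13.98
tcp_pos: [0.4498, -0.0011, 0.0377]
eef_rot: [-179.9, 0.0, -81.6]
contact_force: [-0.0, 0.2, -0.0]
gripper_width: 0.0802
gripper_force: 0.0
```

>>> {"api": "tcp_steps", "payload": {
  "increments": [
    [[0,0,0,0,0,0],[0,0,0,0,0,0],[0,0,0,0,0,0],[0,0,0,0,0,0],[0,0,0,0,0,0],[0,0,0,0,0,0]]
  ],
  "jaw": 0.03,
  "grip_n": 20
}}

```text
time_s: 14.48
tcp_pos: [0.449, -0.0012, 0.0372]
eef_rot: [-180.0, 0.0, -81.6]
contact_force: [-0.1, 0.4, -0.0]
gripper_width: 0.0454
gripper_force: 0.3
```

```bash
python3 -c "
from h import *
go(.644,-.118,.14,-85)"
```

```text
t 14.48 d [ 0.144  -0.1758 -0.1028] rv [-0.02  0.01  3.41]
```

Contact has only just begun, so I'll wait for full grip and then lift and carry.

>>> {"api": "tcp_steps", "payload": {
  "increments": [
    [[0,0,0,0,0,0],[0,0,0,0,0,0],[0,0,0,0,0,0]]
  ]
}}

```text
time_s: 14.73
tcp_pos: [0.4491, -0.0012, 0.0372]
eef_rot: [-180.0, 0.0, -81.6]
contact_force: [-0.0, 0.1, 3.2]
gripper_width: 0.0437
gripper_force: 20.0
```

>>> {"api": "tcp_steps", "payload": {
  "increments": [
    [[0,0,-0.01,0,0,0],[0,0,-0.03,0,0,0],[0,0,-0.055,0,0,0],[0,0,-0.08,0,0,0],[0.004,-0.005,-0.097,0,0,0],[0.014,-0.017,-0.103,0,0,0],[0.03,-0.037,-0.103,0,0,0.0083],[0.048,-0.059,-0.103,0,0,0.0167],[0.067,-0.082,-0.103,0,0,0.025],[0.086,-0.105,-0.103,0,0,0.0283],[0.105,-0.128,-0.103,0,0,0.0283],[0.122,-0.149,-0.103,0,0,0.0283]]
  ]
}}

```text
time_s: 15.73
tcp_pos: [0.6152, -0.1012, 0.1393]
eef_rot: [179.9, 0.0, -85.0]
contact_force: [0.7, 0.8, -0.4]
gripper_width: 0.0434
gripper_force: 20.0
```

>>> {"api": "tcp_steps", "payload": {
  "increments": [
    [[0.012,-0.013,0,0,0,0],[0.019,-0.022,0,0,0,0],[0.0205,-0.028,0,0,0,0],[0.0205,-0.028,0,0,0,0],[0.0205,-0.028,0,0,0,0],[0.0205,-0.028,0,0,0,0]]
  ]
}}

```text
time_s: 16.23
tcp_pos: [0.6431, -0.1174, 0.1402]
eef_rot: [180.0, 0.0, -85.0]
contact_force: [-0.3, 1.0, -1.4]
gripper_width: 0.0433
gripper_force: 20.0
```

```bash
python3 -c "
from h import *
go(.644,-.118,.0335,-85)"
```

```text
t 16.23 d [ 0.0007 -0.0009  0.1067] rv [0.01 0.02 0.04]
```

>>> {"api": "tcp_steps", "payload": {
  "increments": [
    [[0,0,0.01,0,0,0],[0,0,0.03,0,0,0],[0,0,0.055,0,0,0],[0,0,0.075,0,0,0],[0,0,0.09,0,0,0],[0,0,0.098,0,0,0],[0,0,0.102,0,0,0],[0,0,0.1045,0,0,0],[0,0,0.106,0,0,0],[0,0,0.107,0,0,0],[0,0,0.107,0,0,0],[0,0,0.107,0,0,0]]
  ]
}}

```text
time_s: 17.23
tcp_pos: [0.6443, -0.1181, 0.0338]
eef_rot: [-179.9, -0.0, -85.0]
contact_force: [-0.2, 0.4, -0.4]
gripper_width: 0.0436
gripper_force: 20.0
```

```bash
python3 -c "
from h import *
go(.644,-.118,.0332,-85)"
```

```text
t 17.23 d [-0.0002  0.0002  0.0006] rv [-0.06 -0.    0.  ]
```

>>> {"api": "tcp_steps", "payload": {
  "increments": [
    [[0,0,0.0008,0,0,0],[0,0,0.0008,0,0,0],[0,0,0.0008,0,0,0]]
  ]
}}

```text
time_s: 17.48
tcp_pos: [0.6444, -0.1182, 0.0333]
eef_rot: [-179.9, -0.0, -85.0]
contact_force: [-1.3, 1.0, 5.8]
gripper_width: 0.0435
gripper_force: 20.0
```

>>> {"api": "tcp_steps", "payload": {
  "increments": [
    [[0,0,0,0,0,0],[0,0,0,0,0,0],[0,0,0,0,0,0],[0,0,0,0,0,0],[0,0,0,0,0,0]]
  ],
  "jaw": 0.08
}}

```text
time_s: 17.9
tcp_pos: [0.6438, -0.1182, 0.0321]
eef_rot: [180.0, 0.0, -85.0]
contact_force: [-1.4, -0.8, -0.1]
gripper_width: 0.0712
gripper_force: 0.0
```

>>> {"api": "tcp_steps", "payload": {
  "increments": [
    [[0,0,-0.01,0,0,0],[0,0,-0.03,0,0,0],[0,0,-0.06,0,0,0],[0,0,-0.09,0,0,0],[0,0,-0.12,0,0,0],[0,0,-0.127,0,0,0],[0,0,-0.127,0,0,0],[0,0,-0.127,0,0,0]]
  ]
}}

```text
time_s: 18.57
tcp_pos: [0.6439, -0.1181, 0.1601]
eef_rot: [-179.9, 0.0, -85.0]
contact_force: [-0.2, 0.3, -1.0]
gripper_width: 0.0799
gripper_force: 0.0
```

```bash
python3 -c "
from h import *
go(.438,.0757,.16,-81.6)"
```

```text
t 18.57 d [-2.110e-01  1.883e-01 -1.000e-04] rv [-0.08  0.01 -3.41]
```

To row units: -3.4 degrees / 120 = -0.0283.

>>> {"api": "tcp_steps", "payload": {
  "increments": [
    [[-0.011,0.01,0,0,0,-0.0083],[-0.035,0.031,0,0,0,-0.0167],[-0.06,0.054,0,0,0,-0.025],[-0.086,0.077,0,0,0,-0.0283],[-0.112,0.1,0,0,0,-0.0283],[-0.138,0.123,0,0,0,-0.0283],[-0.164,0.146,0,0,0,-0.0283],[-0.187,0.167,0,0,0,-0.0283],[-0.203,0.181,0,0,0,-0.0283],[-0.211,0.1883,0,0,0,-0.0283],[-0.211,0.1883,0,0,0,-0.0283],[-0.211,0.1883,0,0,0,-0.0283]]
  ]
}}

```text
time_s: 19.57
tcp_pos: [0.4373, 0.0757, 0.1587]
eef_rot: [179.9, -0.0, -81.5]
contact_force: [1.2, 0.0, 0.4]
gripper_width: 0.0801
gripper_force: 0.0
```

>>> {"api": "tcp_steps", "payload": {
  "increments": [
    [[0,0,0,0,0,0],[0,0,0,0,0,0]]
  ]
}}

```text
time_s: 19.73
tcp_pos: [0.4382, 0.0751, 0.1588]
eef_rot: [179.9, -0.0, -81.6]
contact_force: [-0.3, -0.2, -0.0]
gripper_width: 0.0801
gripper_force: 0.0
```

```bash
python3 -c "
from h import *
go(.438,.0757,.037,-81.6)"
```

```text
t 19.73 d [-0.0007 -0.      0.1218] rv [ 0.05 -0.03 -0.04]
```

>>> {"api": "tcp_steps", "payload": {
  "increments": [
    [[0,0,0.01,0,0,0],[0,0,0.035,0,0,0],[0,0,0.06,0,0,0],[0,0,0.085,0,0,0],[0,0,0.105,0,0,0],[0,0,0.116,0,0,0],[0,0,0.1215,0,0,0],[0,0,0.1215,0,0,0],[0,0,0.1215,0,0,0],[0,0,0.1215,0,0,0]]
  ]
}}

```text
time_s: 20.57
tcp_pos: [0.4386, 0.0757, 0.0384]
eef_rot: [-179.9, 0.0, -81.6]
contact_force: [0.1, 0.1, 1.0]
gripper_width: 0.0796
gripper_force: 0.0
```

>>> {"api": "tcp_steps", "payload": {
  "increments": [
    [[0,0,0,0,0,0],[0,0,0,0,0,0],[0,0,0,0,0,0],[0,0,0,0,0,0],[0,0,0,0,0,0],[0,0,0,0,0,0],[0,0,0,0,0,0],[0,0,0,0,0,0],[0,0,0,0,0,0],[0,0,0,0,0,0]]
  ],
  "jaw": 0.025,
  "grip_n": 20
}}

```text
time_s: 21.4
tcp_pos: [0.4381, 0.0758, 0.0379]
eef_rot: [-180.0, 0.0, -81.6]
contact_force: [0.2, 0.6, 0.5]
gripper_width: 0.0373
gripper_force: 20.0
```

```bash
python3 -c "
from h import *
go(.6508,-.1957,.15,-85)"
```

```text
t 21.4 d [ 0.2996 -0.1708 -0.1121] rv [-0.02  0.01  3.41]
```

To row units: 3.4 degrees / 120 = 0.0283.

>>> {"api": "tcp_steps", "payload": {
  "increments": [
    [[0,0,-0.01,0,0,0],[0,0,-0.03,0,0,0],[0,0,-0.055,0,0,0],[0,0,-0.08,0,0,0],[0,0,-0.102,0,0,0],[0.008,-0.005,-0.112,0,0,0],[0.022,-0.0125,-0.112,0,0,0],[0.042,-0.024,-0.112,0,0,0.0083],[0.065,-0.037,-0.112,0,0,0.0167],[0.09,-0.051,-0.112,0,0,0.025],[0.115,-0.066,-0.112,0,0,0.0283],[0.14,-0.08,-0.112,0,0,0.0283]]
  ]
}}

```text
time_s: 22.4
tcp_pos: [0.5379, -0.0524, 0.1495]
eef_rot: [180.0, 0.0, -85.0]
contact_force: [0.1, 1.2, -0.5]
gripper_width: 0.0375
gripper_force: 20.0
```

>>> {"api": "tcp_steps", "payload": {
  "increments": [
    [[0.03,-0.013,0,0,0,0],[0.055,-0.027,0,0,0,0],[0.08,-0.041,0,0,0,0],[0.105,-0.055,0,0,0,0],[0.127,-0.068,0,0,0,0],[0.144,-0.077,0,0,0,0],[0.153,-0.081,0,0,0,0],[0.154,-0.0813,0,0,0,0],[0.154,-0.0813,0,0,0,0],[0.154,-0.0813,0,0,0,0]]
  ]
}}

```text
time_s: 23.23
tcp_pos: [0.6313, -0.1968, 0.1495]
eef_rot: [180.0, 0.0, -85.0]
contact_force: [0.3, 0.6, -1.0]
gripper_width: 0.0371
gripper_force: 20.0
```

```bash
python3 -c "
from h import *
go(.6508,-.1957,.034,-85)"
```

```text
t 23.23 d [ 0.0006 -0.0196  0.1155] rv [0.04 0.02 0.01]
```

>>> {"api": "tcp_steps", "payload": {
  "increments": [
    [[0,-0.008,0.004,0,0,0],[0,-0.0165,0.012,0,0,0],[0,-0.0196,0.03,0,0,0],[0,-0.0196,0.055,0,0,0],[0,-0.0196,0.08,0,0,0],[0,-0.0196,0.096,0,0,0],[0,-0.0196,0.106,0,0,0],[0,-0.0196,0.111,0,0,0],[0,-0.0196,0.114,0,0,0],[0,-0.0196,0.115,0,0,0],[0,-0.0196,0.115,0,0,0],[0,-0.0196,0.115,0,0,0]]
  ]
}}

```text
time_s: 24.23
tcp_pos: [0.6522, -0.1958, 0.0359]
eef_rot: [-179.9, -0.0, -85.0]
contact_force: [-0.0, -0.7, -1.0]
gripper_width: 0.0377
gripper_force: 20.0
```

```bash
python3 -c "
from h import *
go(.6508,-.1957,.0338,-85)"
```

```text
t 24.23 d [-0.0003  0.0014  0.0021] rv [-0.1  -0.02  0.01]
```

>>> {"api": "tcp_steps", "payload": {
  "increments": [
    [[0,0.001,0.001,0,0,0],[0,0.001,0.002,0,0,0],[0,0.001,0.002,0,0,0],[0,0.001,0.002,0,0,0]]
  ]
}}

```text
time_s: 24.57
tcp_pos: [0.6509, -0.196, 0.0339]
eef_rot: [-179.9, -0.0, -85.0]
contact_force: [-1.7, 1.2, 5.4]
gripper_width: 0.0377
gripper_force: 20.0
```

>>> {"api": "tcp_steps", "payload": {
  "increments": [
    [[0,0,0,0,0,0],[0,0,0,0,0,0],[0,0,0,0,0,0],[0,0,0,0,0,0],[0,0,0,0,0,0],[0,0,0,0,0,0]]
  ],
  "jaw": 0.08
}}

```text
time_s: 25.07
tcp_pos: [0.6504, -0.1959, 0.0326]
eef_rot: [180.0, 0.0, -85.0]
contact_force: [0.3, 0.1, 0.7]
gripper_width: 0.0718
gripper_force: 0.0
```

>>> {"api": "tcp_steps", "payload": {
  "increments": [
    [[0,0,-0.01,0,0,0],[0,0,-0.03,0,0,0],[0,0,-0.06,0,0,0],[0,0,-0.09,0,0,0],[0,0,-0.12,0,0,0],[0,0,-0.15,0,0,0],[0,0,-0.17,0,0,0],[0,0,-0.175,0,0,0]]
  ]
}}

```text
time_s: 25.73
tcp_pos: [0.6523, -0.1964, 0.2137]
eef_rot: [-179.6, -0.1, -85.0]
contact_force: [0.7, 0.7, 0.4]
gripper_width: 0.0799
gripper_force: 0.0
```

>>> {"api": "tcp_steps", "payload": {
  "increments": [
    [[0.02,0.01,0,0,0,0],[0.05,0.03,0,0,0,0],[0.08,0.05,0,0,0,0],[0.11,0.075,0,0,0,0],[0.14,0.1,0,0,0,0],[0.17,0.125,0,0,0,0],[0.2,0.15,0,0,0,0],[0.23,0.175,0,0,0,0],[0.25,0.19,0,0,0,0],[0.25,0.19,0,0,0,0]]
  ]
}}

```text
time_s: 26.57
tcp_pos: [0.4797, -0.465, 0.2079]
eef_rot: [179.9, -0.0, -85.2]
contact_force: [1.2, -0.1, 0.2]
gripper_width: 0.08
gripper_force: 0.0
```

```bash
python3 - <<'E'
from h import *
c=cap("top"); save(c,"top3.png"); c=cap("scene"); save(c,"sc3.png",(190,130,450,330),3)
E
```

```text
(no output)
```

View pics/top3.png

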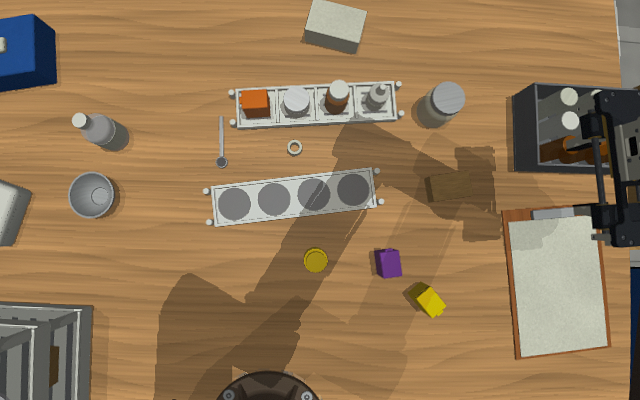

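View pics/sc3.png

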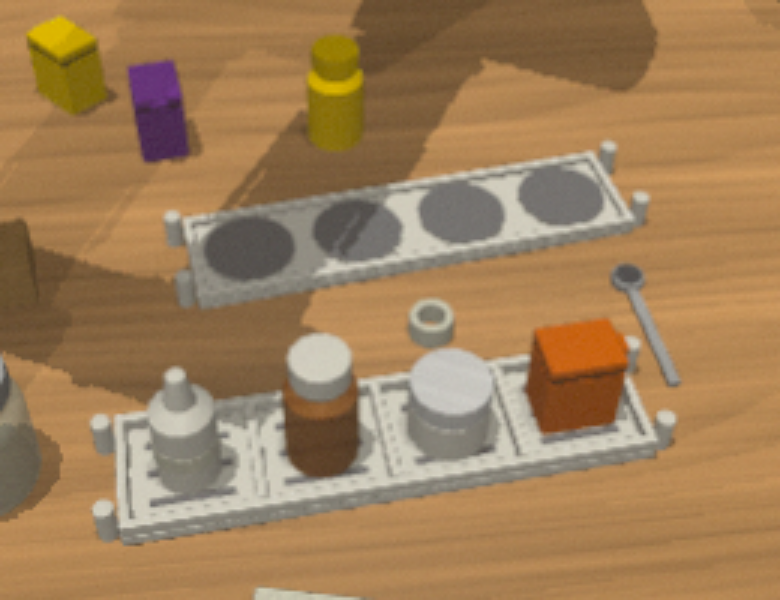

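From the robot's side the row now reads box (255,103), jar (295,101), bottle (337,97), spray (377,97). All four stand upright and centred, nothing else has moved, and the gripper is clear.

>>> {"api": "tcp_steps", "payload": {
  "increments": [
    [[0,0,0,0,0,0],[0,0,0,0,0,0],[0,0,0,0,0,0],[0,0,0,0,0,0]]
  ],
  "quiet": true
}}

```text
ok
```

```bash
python3 -c "
from plant import r
print(r.close_job())"
```

```text
the job is handed in; nothing more can be done
None
```

All four containers stand upright in the divided tray in reverse order (from the robot's side, left to right: pill box, jar, tablet bottle, nasal spray), and the job was handed in at about 27 s.

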